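Set the pour-over stand to its height mark, then tare the scale and start its timer

TASK

Get the pour-over stand ready for the mug on the scale: swing the clamp lever on the dripper holder fully open, lower the holder by its rubber grip until its pointer is level with the white line of the index clip on the rule, and swing the lever fully shut again. Then, with the holder clamped, press the scale's tare key (the left of the three keys as seen from the robot) right down and let it up, and after it the timer key (the right one); do not press the small key between them. Leave the mug and everything else standing where it is.

Things in the scene. Friction and masses are not known exactly. Their poses are not given: they have to be found in the camera images.
- stand: Fixed pour-over stand. Dark wooden base 18 mm thick; bright steel column (x -20 to 12, y -12 to 12 mm), 320 mm tall, and at x 47 mm a flat upright rule 26 mm wide, 3 mm thick. Origin by the column's middle, on the sideboard; z up, x away from the robot (within 0.22 rad of world x), y to the left towards dripper and scale. Base spans x -175 to 75, y -145 to 225 mm.
- holder (a joint): Height of the dripper holder on the column, m: 0 lowest, 0.115 highest, up positive. A dark collar round the column (x -46 to 20, y -24 to 24 mm, 50 high, centred 160 mm + this value above the sideboard) with an arm to +y and a white dripper (axis at y 140, 104 mm wide, -12 to +78 mm from the collar's centre). Clamp open: stays where left, 4 N lowers, 13 N lifts it; nothing stops it at the mark.
- holder_grip (a point): Centre of the holder's black rubber grip, a level bar along the stand's y: 64 mm long, 18 mm wide (stand x), 26 mm high, on the other side of the column from the dripper, at stand x 0, y -92 mm. Free to pinch from above across stand x.
- pointer (a point): Tip of the holder's pointer, a black needle 3 mm high that comes from the collar round the rule's left (+y) edge and lies across the rule's front (+x) face; tip at stand x 54, y 3 mm, level with the collar's centre and the grip's centre.
- index: Index clip, 30 (y) x 10 (x) x 14 mm (z) dark block with a white line across, set on the rule; it does not move. Origin at the height of the white line, on the rule's centre line: the mark for the pointer. 25 to 105 mm below the pointer at the start.
- clamp (a joint): Angle of the holder's cam clamp lever, rad: 0 shut, 1.3 fully open (stops at both). Turns level, clockwise seen from above as it opens. Below about 0.6 its cam grips the column, firmest at 0, where the holder resists about 20 N; past dead centre (0.15) it stays shut. Above 0.75 it is slack and stays where left. About 5 N at the tip shuts it. Shut means below 0.15, open above 0.9.
- clamp_hinge (a point): Point on the lever's vertical hinge axis, at stand x -35, y 0 mm (the robot's side of the column), at the height of the lever's tip. The axis rides with the holder.
- clamp_tip (a point): Centre of the rounded end of the clamp lever, 100 mm from the hinge axis, 46 mm above the collar's centre. A black bar 18 mm thick over its last 28 mm, 13 mm nearer in, rising slightly outwards. In the stand's frame it points to 225 degrees from +x (counterclockwise) when shut, towards robot and grip side, and to 150 degrees fully open, towards robot and scale side.
- scale: Fixed black brewing scale, 240 (x) x 140 (y) x 26 mm, on the stand's base under the dripper. Origin at the centre of its underside; axes almost parallel to the stand's. Steel platform 132 mm square towards +x, top 30 mm up; three white keys in a row at x -97 mm (near the robot): tare at y +45 (left), a small round one at 0, timer at y -45 mm (right).
- tare_key (a joint): Travel of the tare key, m: 0 up, 0.005 down (its stop); spring key, 1.4 N to start and 5 N fully down. Counts as pressed beyond 0.0035.
- tare_key_top (a point): Centre of the tare key's upper face: an oblong key 28 (x) x 32 (y) mm, 8 mm above the scale's casing, 52 mm above the sideboard.
- mode_key (a joint): Travel of the small middle key, m: 0 up, 0.005 down. A round key 18 mm in diameter, 4 mm above the casing. Not to be pressed.
- timer_key (a joint): Travel of the timer key, as for the tare key.
- timer_key_top (a point): Centre of the timer key's upper face; same key as the tare key, 90 mm to its right.
- mug: Sage-green mug on the scale's platform under the dripper, 84 mm wide, 90 mm high, its handle turned somewhere to the far side; 240 to 390 g. Origin at the centre of its underside. Its rim is 138 mm above the sideboard.
- sugar_bowl: Small green bowl on the stand's base below the grip, 84 mm wide, 48 mm high; origin at the centre of its underside.
- scoop: Steel coffee spoon lying on the stand's base on the robot's side, 150 mm long; origin under its middle.
- coffee_jar: Amber jar with a wooden lid right of the stand, 86 mm wide, 120 mm high; origin at the centre of its underside.
- milk_jug: Steel milk jug left of the stand, 72 mm wide, 85 mm high; origin at the centre of its underside.
- cup_a: Another green mug, on the sideboard at the right, 84 mm wide, 90 mm high; origin at the centre of its underside.
There are look-alikes about, which are no part of the job. What is shaped like the mug but pink or purple is not meant.

How it is judged:
On the way, in this order (a step that is already met when the one before it is completed fails the run):
1. the clamp lever has been swung open (value of joint clamp above 0.9 rad), for 0.1 s.
2. with the clamp open, the holder stands with its pointer level with the index line (value of joint clamp above 0.9 rad and z of pointer in the frame of index between -0.006 and 0.006 m and velocity of joint holder between -0.01 and 0.01 m/s), for 0.3 s.
3. the clamp is shut again with the holder still at the line (value of joint clamp below 0.15 rad and z of pointer in the frame of index between -0.006 and 0.006 m), for 0.3 s.
4. with the holder clamped at the line, the tare key is pressed right down (value of joint tare_key above 0.0035 m and value of joint timer_key below 0.002 m and value of joint clamp below 0.15 rad), for 0.05 s.
5. after the tare key has come up, the timer key is pressed right down (value of joint timer_key above 0.0035 m and value of joint tare_key below 0.0015 m and value of joint clamp below 0.15 rad), for 0.05 s.
At the end, for the whole second after the job is handed in: The clamp lever is shut (joint below 0.15 rad), the pointer is within 6 mm in height of the index line, both keys are up again, the mug stands upright on the scale, and mug, sugar bowl, scoop, jar, jug and second mug are within 20 mm of where they began (all of step 3 and value of joint each of tare_key, timer_key below 0.0015 m and linear speed of mug below 0.01 m/s and distance of each of mug, sugar_bowl, scoop, coffee_jar, milk_jug, cup_a from where it was at the start of the episode below 0.02 m and angle between mug's own z axis and vertical below 0.1 rad); the robot touches nothing.
It fails at once if the small middle key is pressed (value of joint mode_key above 0.002 m).
It fails at once if the tare and timer keys are pressed together (value of joint each of tare_key, timer_key above 0.002 m).
It fails at once if the mug or another loose thing on the sideboard is displaced by more than 20 mm or the mug is tipped (distance of any of mug, sugar_bowl, scoop, coffee_jar, milk_jug, cup_a from where it was at the start of the episode above 0.02 m or angle between mug's own z axis and vertical above 0.35 rad).
It also fails if it takes over 72 s, if anything falls off the work surface, if the arm or the gripper's body presses on something with over 40 N, if the wrist force passes 120 N, or if a joint passes its speed limit or range.

ROBOT

A 6-joint arm with a two-finger parallel gripper is mounted at the origin on the work surface. World frame = base frame: x ahead of the robot, y to its left, z up, the work surface at z = 0. Lengths are in m, angles in rad, forces in N, time in s.
With the tool pointing down it reaches from about 0.325 to 0.875 m from the base axis. Payload 4.4 kg.
Tool frame: the origin (TCP) lies at the very end of the fingers, on their centre line; the grasp point (between the pads) lies 19 mm behind it; z points along the fingers, y is the line along which they close (so a half turn about z gives the same grasp; the last joint's range is limited). The gripper opens to 85 mm and grips with 20 to 120 N. Pads are 22 mm wide; open, the fingers measure 114 mm over their backs; the gripper's body (76 mm by 85 mm) begins 54 mm behind the grasp point. The pads swing forward as they close: fully open they stand 13 mm farther back than shut.
Start: joints at [1.077, 0.207, 1.542, -0, 1.393, -0.15], TCP at [0.194, 0.541, 0.231] pointing down, gripper open.
Joint ranges: [-2.73, 2.73], [-0.86, 2.22], [0.23, 2.46], [-1.11, 4.25], [0.08, 2.63], [-2.82, 2.82]. Speed limits (rad/s): [2.79, 2.79, 3.14, 3.14, 3.14, 3.14].

INTERFACE

Orientations are given as a rotation vector (axis times angle).
In Python, from workcell import telemetry, viewer, hand_in, finder gives the robot as it stands. The module is installed in compiled form; this text tells all that it offers.
- The arm moves only by the tool send_rows, never from a script. Its argument "motion" is a list of rows, each an object of numbers: "rx", "ry", "rz": the turn, a rotation vector about the tool's x, y, z in rad; "tx", "ty", "tz": the shift along the tool's x, y, z in mm; "jaw": the finger opening in mm, from 0 to 85.4. In form: [{"rx": .., "ry": .., "rz": .., "tx": .., "ty": .., "tz": .., "jaw": ..}, ...]. A call has 1 to 12 rows; each row is the pose to reach, as a shift and turn from the pose commanded when the call began, along the tool's axes at that moment; what a row does not reach only later rows make up. A row lasts 1/12 s, in which the tool goes at most 41.7 mm and 7.16 degrees, less where a joint would pass 70% of its speed; a pose out of reach is approached as far as the arm can. A call with a gripper value outside its range is refused whole. The fingers move at their own pace and stop on an object; "grip_force" is the grip in N (left out, the last holds). Time passes only in rows, so rows that repeat a pose let the fingers close. It gives the time, the measured TCP pose, the force, the opening and the grip force at its end, in the units of the state.
- telemetry.get_obs(): the state, without advancing time (a new reading comes with each control period).
- viewer.snapshot(name): name is "side" or "top" or "wrist"; returns a dict with "frame" (384x512x3 uint8, red, green, blue), "range_z" (384x512 float32, m along the optical axis (not along the pixel's ray), 0 where there is no reading), "K" (3x3 intrinsics, pixels), "k1" (the pictures are not rectified: a ray, as slopes to the right and down, at radius r is drawn at 1 + k1 r^2 times it, then the intrinsics apply), "xyz" and "orientation" of the camera in the world. Camera axes: x right, y down, z forward; pixel columns grow to the right and rows downward; lengths in m; the calibration is good to about 2 mm. A picture is of the moment at which its call begins.
- hand_in(): hands the job in; it is judged then, once.
Trained networks look in the newest picture that a camera, given by its name, has taken for a name from the list of things; names that differ only in an ending like _2 or _b are one class to them, and where a whole thing is asked for, a point or a joint stands for the part that bears it (a point fixed in the world has none). Each returns a list of dicts, best first, with "p" (0 to 1); they miss things now and then, are a little off and sometimes report something else, mostly with a low value. They report only what shows in the picture. A call takes as long as a camera call. They do not tell look-alikes from the thing itself.
- finder.regions_of(camera, thing): "region" (384x512 bool, what is visible of it).
- finder.landmark_of(camera, thing): "point" ([x, y, z] in m, in world coordinates, good to about 4 mm: a listed point, or the origin of a listed thing).
The state is a dict: "t": time; "qpos": joint angles; "qvel": joint speeds; "joint_efforts": joint torques, N m; "tool_pos": TCP position; "tool_rot": TCP orientation; "wrist_force": force on the tool from outside, world axes, zero at the start; "wrist_torque": the same for the moment, N m; "finger_gap": finger opening in m; "grip_force": force on a finger pad.
Only numpy, scipy, OpenCV 4.12 (cv2) and the standard library are available. Lean on these libraries where they do the work, as an engineer would, in place of code of your own. Each camera call takes 0.05 s, during which the arm holds its last target. There are 200 camera calls.

## Working session

There is one attempt and no reset: what is moved stays moved. The work goes in short steps, Python scripts to look and compute and a tool call to move; the robot and the scene stay as the last step left them, time stands still between calls to the robot, and variables do not carry over. Pictures are saved under pics/ and viewed, at most 10 in all, crops included, and the job is handed in when it is done.

Besides the shell and the picture viewer there is one more tool, called in YAML: its name, and indented under it one key for each argument. send_rows: Moves the arm, as the interface text tells. Its arguments: {"type":"object","properties":{"motion":{"type":"array"},"grip_force":{"type":"number"}},"required":["motion"]}

```bash
mkdir -p pics; cat > h.py <<'E'
import numpy as np,cv2
from scipy.spatial.transform import Rotation as R
from workcell import telemetry, viewer, hand_in, finder
def save(s,n): cv2.imwrite('pics/'+n,s['frame'][:,:,::-1])
def camR(s):
    o=np.array(s['orientation'],float)
    return o if o.shape==(3,3) else R.from_rotvec(o).as_matrix()
def cloud(s):
    K=np.array(s['K']);h,w=s['range_z'].shape
    v,u=np.mgrid[:h,:w]
    x=(u-K[0,2])/K[0,0];y=(v-K[1,2])/K[1,1];a,b=x.copy(),y.copy()
    for _ in range(8):
        f=1+s['k1']*(a*a+b*b);a,b=x/f,y/f
    z=s['range_z'];P=np.stack([a*z,b*z,z],-1)@camR(s).T+np.array(s['xyz'])
    P[z<=0]=np.nan
    return P
def tool():
    o=telemetry.get_obs();return np.array(o['tool_pos']),R.from_rotvec(o['tool_rot'])
E
python3 - <<'E'
from h import *
o=telemetry.get_obs();print(o['t'],o['tool_pos'],o['tool_rot'])
print(R.from_rotvec(o['tool_rot']).as_matrix().round(3))
ims=[]
for c in ['side','top']:
    s=viewer.snapshot(c);save(s,c+'0.png');print(c,s['xyz'],s['orientation'],s['k1'])
    for t in ['stand','index','pointer','holder_grip','clamp_tip','clamp_hinge','tare_key_top','timer_key_top','scale','mug','scoop','sugar_bowl','coffee_jar','milk_jug','cup_a']:
        print(t,[(np.round(d['point'],4).tolist(),round(d['p'],2)) for d in finder.landmark_of(c,t)[:3]])
E
```

```text
0.0 [0.19344814 0.54065644 0.2300895 ] [-0.53723389 -3.09456949  0.00348659]
[[-0.941  0.337 -0.001]
 [ 0.337  0.941 -0.002]
 [ 0.    -0.002 -1.   ]]
side [ 0.95952965 -0.43718828  1.16267936] [-2.4159052  -0.95174059  0.27433941] -0.1323681783414539
stand [([0.6138, -0.0039, -0.0024], 0.89), ([0.5103, -0.0654, 0.2968], 0.16)]
index [([0.6629, 0.0001, 0.1973], 0.62)]
pointer [([0.6717, 0.006, 0.2542], 0.92), ([0.4971, -0.0334, 0.0147], 0.22)]
holder_grip [([0.6101, -0.0931, 0.2503], 0.77)]
clamp_tip [([0.5083, -0.0689, 0.2952], 0.73)]
clamp_hinge [([0.5818, 0.0008, 0.3], 0.75)]
tare_key_top []
timer_key_top []
scale [([0.576, 0.1376, 0.0186], 0.55)]
mug [([0.6153, 0.1386, 0.0514], 0.72), ([0.6333, 0.3444, -0.0006], 0.58)]
scoop [([0.4977, -0.0303, 0.0171], 0.68)]
sugar_bowl [([0.6478, -0.0875, 0.0169], 0.57)]
coffee_jar [([0.6707, -0.3408, -0.0035], 0.77)]
milk_jug [([0.4607, 0.3911, 0.001], 0.7), ([0.4826, 0.1929, 0.0531], 0.25)]
cup_a [([0.459, -0.3185, -0.0022], 0.93), ([0.4569, 0.3858, -0.0003], 0.49)]
top [0.41536989 0.06027446 1.44900825] [-2.15983331  2.20798009 -0.1123408 ] -
[... 159 characters left out ...]
9), ([0.6684, 0.004, 0.251], 0.48)]
clamp_tip [([0.5052, -0.0671, 0.2963], 0.49)]
clamp_hinge [([0.5836, 0.0002, 0.2951], 0.72)]
tare_key_top [([0.4841, 0.1934, 0.0531], 0.61), ([0.5827, -0.0028, 0.2966], 0.18)]
timer_key_top [([0.4713, 0.1065, 0.0513], 0.53)]
scale [([0.5727, 0.1425, 0.0219], 0.56)]
mug [([0.6385, 0.3423, -0.0015], 0.71), ([0.6154, 0.1389, 0.0482], 0.56), ([0.3486, 0.2572, 0.0011], 0.56)]
scoop []
sugar_bowl [([0.6434, -0.0908, 0.0189], 0.74), ([0.4625, -0.3184, -0.0001], 0.73)]
coffee_jar [([0.6755, -0.3371, -0.0012], 0.6)]
milk_jug [([0.451, 0.3899, -0.0002], 0.62), ([0.6742, -0.336, 0.0009], 0.2)]
cup_a [([0.461, -0.3155, 0.0017], 0.86), ([0.4946, -0.0365, 0.0192], 0.6)]
```

```bash
python3 - <<'E'
from h import *
a=cv2.imread('pics/side0.png');cv2.imwrite('pics/a.png',cv2.resize(a[60:330,100:460],None,fx=2.2,fy=2.2,interpolation=cv2.INTER_CUBIC))
b=cv2.imread('pics/top0.png');cv2.imwrite('pics/b.png',cv2.resize(b,None,fx=1.5,fy=1.5,interpolation=cv2.INTER_CUBIC))
E
```

```text
(no output)
```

View pics/a.png

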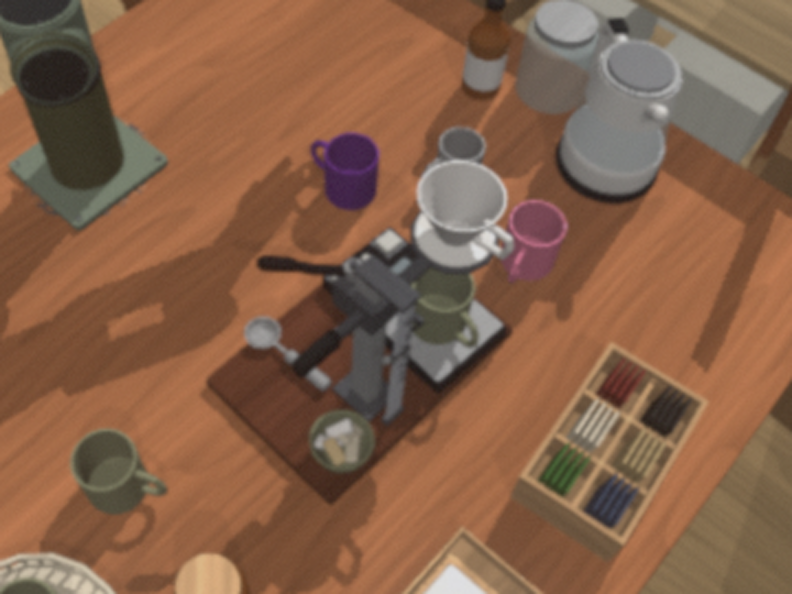

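View pics/b.png

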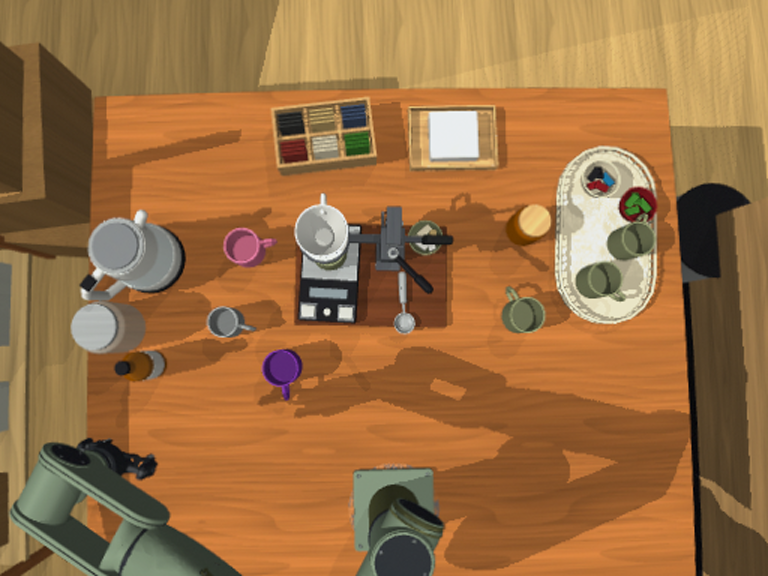

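```bash
python3 - <<'E'
from h import *
S={}
for c in ['side','top']:
    s=viewer.snapshot(c);P=cloud(s);S[c]=s
    print(c,np.array(s['K'])[0,0])
    for t in ['index','pointer','holder_grip','clamp_tip','tare_key','timer_key','mode_key','scale','stand','holder']:
        for d in finder.regions_of(c,t)[:1]:
            m=d['region'];Q=P[m];Q=Q[~np.isnan(Q[:,0])]
            vv,uu=np.nonzero(m)
            if len(Q): print(t,round(d['p'],2),len(Q),'px',uu.min(),uu.max(),vv.min(),vv.max(),'p5',np.percentile(Q,5,0).round(3),'p50',np.median(Q,0).round(3),'p95',np.percentile(Q,95,0).round(3))
            if t in('holder_grip','scale','stand') and len(Q)>20:
                q=Q
                if t=='scale': q=Q[(Q[:,2]>.035)&(Q[:,2]<.06)]
                if t=='stand': q=Q[(Q[:,2]>.01)&(Q[:,2]<.026)]
                print('   rect',cv2.minAreaRect((q[:,:2]*1000).astype(np.float32)))
for c in ['side']*4:
    s=viewer.snapshot(c)
    for t in ['index','pointer','holder_grip','clamp_tip']:
        print(t,[np.round(d['point'],4).tolist() for d in finder.landmark_of(c,t)[:1]])
m=S['side']['frame'];K=S['side']
P=cloud(K)
# zoom around rule
ix=np.nonzero(np.isfinite(P[...,0])&(abs(P[...,0]-.665)<.03)&(abs(P[...,1])<.03)&(P[...,2]>.1)&(P[...,2]<.32))
u0,u1,v0,v1=ix[1].min()-10,ix[1].max()+10,ix[0].min()-10,ix[0].max()+10
print(u0,u1,v0,v1)
cr=m[v0:v1,u0:u1];f=min(800/cr.shape[1],600/cr.shape[0]);cv2.imwrite('pics/c.png',cv2.resize(cr,None,fx=f,fy=f,interpolation=cv2.INTER_CUBIC)[:600,:800,::-1])
E
```

```text
side 420.4713665958786
index 0.52 40 px 274 284 218 225 p5 [ 0.657 -0.028  0.197] p50 [ 0.664 -0.017  0.204] p95 [ 0.667 -0.     0.208]
pointer 0.27 53 px 273 285 217 225 p5 [ 0.654 -0.028  0.196] p50 [ 0.663 -0.016  0.205] p95 [0.667 0.004 0.209]
holder_grip 0.81 2885 px 217 333 133 231 p5 [ 0.543 -0.089  0.25 ] p50 [0.615 0.111 0.278] p95 [0.669 0.178 0.329]
   rect ((587.3112182617188, 118.20419311523438), (438.0444030761719, 238.53170776367188), 68.13822174072266)
clamp_tip 0.71 215 px 217 261 177 186 p5 [ 0.508 -0.072  0.288] p50 [ 0.541 -0.039  0.299] p95 [ 0.582 -0.001  0.308]
timer_key 0.74 297 px 216 262 175 186 p5 [ 0.502 -0.072  0.284] p50 [ 0.538 -0.039  0.297] p95 [0.582 0.002 0.308]
stand 0.74 8013 px 195 333 133 289 p5 [ 0.465 -0.132  0.013] p50 [ 0.607 -0.011  0.064] p95 [0.679 0.168 0.321]
   rect ((569.37939453125, 86.38592529296875), (463.1781921386719, 250.52174377441406), 87.35331726074219)
holder 0.86 2929 px 216 332 133 231 p5 [ 0.54  -0.088  0.25 ] p50 [0.615 0.111 0.279] p95 [0.669 0.178 0.33 ]
top 392.5450996794632
index 0.59 171 px 258 287 165 194 p5 [ 0.50
[... 1140 characters left out ...]
8.68319702148438)
holder 0.68 1915 px 196 301 129 194 p5 [ 0.541 -0.078  0.253] p50 [0.613 0.114 0.283] p95 [0.664 0.179 0.331]
index [[0.4583, 0.3897, -0.0004]]
pointer [[0.6695, 0.0065, 0.2507]]
holder_grip [[0.6122, -0.0925, 0.2521]]
clamp_tip [[0.5074, -0.0619, 0.2965]]
index [[0.6649, -0.0012, 0.1992]]
pointer [[0.6702, 0.0032, 0.2532]]
holder_grip [[0.6112, -0.0921, 0.2483]]
clamp_tip [[0.484, 0.1923, 0.0499]]
index [[0.6629, 0.0013, 0.1992]]
pointer [[0.6713, 0.0046, 0.2507]]
holder_grip [[0.6107, -0.095, 0.2523]]
clamp_tip [[0.5069, -0.0648, 0.2951]]
index [[0.6625, -0.0013, 0.1987]]
pointer [[0.6704, 0.0028, 0.2533]]
holder_grip [[0.61, -0.0956, 0.2529]]
clamp_tip []
261 301 176 249
```

View pics/c.png

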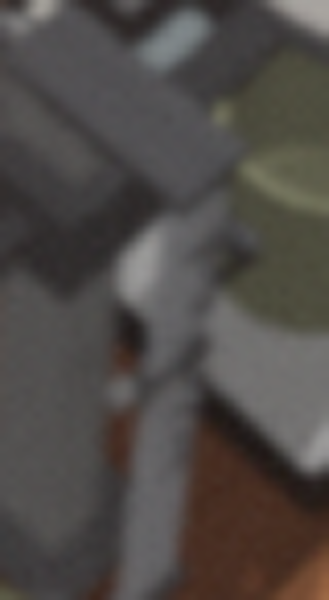

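```bash
cat >> h.py <<'E'
def mv(targets):
    """targets: list of (x,y,z,tool-y angle deg), printed as rows in the present tool frame, tool pointing down"""
    p,r=tool();out=[]
    for x,y,z,a in targets:
        t=r.inv().apply(np.array([x,y,z])-p)*1000
        c,s=np.cos(np.radians(a)),np.sin(np.radians(a))
        M=np.array([[s,c,0],[-c,s,0],[0,0,-1.]])
        M[:,0]=np.cross(M[:,1],M[:,2])
        w=(r.inv()*R.from_matrix(M)).as_rotvec()
        print(t.round(1),w.round(3))
E
python3 -c "
from h import *
mv([(.1934,.5407,.40,70),(.5146,-.0596,.40,131.5),(.5146,-.0596,.28,131.5)])"
```

```text
[   0.2   -0.8 -168.7] [-0.    -0.     0.005]
[-504.6 -457.7 -168.7] [-0.    -0.    -1.068]
[-504.6 -457.7  -48.7] [-0.    -0.    -1.068]
```

send_rows:
  motion:
    - {"tz": -100,"jaw": 60}
    - {"tz": -168,"jaw": 60}
    - {"tz": -168,"jaw": 50}
    - {"tz": -168,"jaw": 50}
    - {"tx": -504,"ty": -457,"tz": -168,"rz": -1.068,"jaw": 50}
    - {"tx": -504,"ty": -457,"tz": -168,"rz": -1.068,"jaw": 50}
    - {"tx": -504,"ty": -457,"tz": -168,"rz": -1.068,"jaw": 50}
    - {"tx": -504,"ty": -457,"tz": -168,"rz": -1.068,"jaw": 50}
    - {"tx": -504,"ty": -457,"tz": -168,"rz": -1.068,"jaw": 50}
    - {"tx": -504,"ty": -457,"tz": -168,"rz": -1.068,"jaw": 50}
    - {"tx": -504,"ty": -457,"tz": -168,"rz": -1.068,"jaw": 50}
    - {"tx": -504,"ty": -457,"tz": -168,"rz": -1.068,"jaw": 50}

```text
invalid input at $.motion[0]: expected keys rx, ry, rz, tx, ty, tz, jaw
```

```bash
python3 -c "
from h import *
print(tool()[0])
mv([(.5146,-.0596,.40,131.5),(.5146,-.0596,.36,131.5)])"
```

```text
[0.193833   0.5413475  0.23128267]
[-504.6 -457.7 -168.7] [-0.    -0.    -1.068]
[-504.6 -457.7 -128.7] [-0.    -0.    -1.068]
```

send_rows:
  motion:
    - {"rx": 0,"ry": 0,"rz": 0,"tx": 0,"ty": 0,"tz": -100,"jaw": 50}
    - {"rx": 0,"ry": 0,"rz": 0,"tx": 0,"ty": 0,"tz": -168,"jaw": 50}
    - {"rx": 0,"ry": 0,"rz": 0,"tx": 0,"ty": 0,"tz": -168,"jaw": 50}
    - {"rx": 0,"ry": 0,"rz": 0,"tx": 0,"ty": 0,"tz": -168,"jaw": 50}
    - {"rx": 0,"ry": 0,"rz": -1.068,"tx": -504,"ty": -457,"tz": -168,"jaw": 50}
    - {"rx": 0,"ry": 0,"rz": -1.068,"tx": -504,"ty": -457,"tz": -168,"jaw": 50}
    - {"rx": 0,"ry": 0,"rz": -1.068,"tx": -504,"ty": -457,"tz": -168,"jaw": 50}
    - {"rx": 0,"ry": 0,"rz": -1.068,"tx": -504,"ty": -457,"tz": -168,"jaw": 50}
    - {"rx": 0,"ry": 0,"rz": -1.068,"tx": -504,"ty": -457,"tz": -168,"jaw": 50}
    - {"rx": 0,"ry": 0,"rz": -1.068,"tx": -504,"ty": -457,"tz": -168,"jaw": 50}
    - {"rx": 0,"ry": 0,"rz": -1.068,"tx": -504,"ty": -457,"tz": -168,"jaw": 50}
    - {"rx": 0,"ry": 0,"rz": -1.068,"tx": -504,"ty": -457,"tz": -168,"jaw": 50}

```text
t: 4.7
tool_pos: [0.335, 0.2787, 0.399]
tool_rot: [-0.852, 3.023, 0.0]
wrist_force: [0.7, 0.4, -0.1]
finger_gap: 0.05
grip_force: 0.0
```

```bash
python3 -c "
from h import *
print(tool()[0])
mv([(.5146,-.0596,.38,131.5)])"
```

```text
[0.33501722 0.27870344 0.39899295]
[  23.6 -382.3   19. ] [-0.     0.001 -0.175]
```

send_rows:
  motion:
    - {"rx": 0,"ry": 0,"rz": -0.175,"tx": 24,"ty": -382,"tz": 19,"jaw": 50}
    - {"rx": 0,"ry": 0,"rz": -0.175,"tx": 24,"ty": -382,"tz": 19,"jaw": 50}
    - {"rx": 0,"ry": 0,"rz": -0.175,"tx": 24,"ty": -382,"tz": 19,"jaw": 50}
    - {"rx": 0,"ry": 0,"rz": -0.175,"tx": 24,"ty": -382,"tz": 19,"jaw": 50}
    - {"rx": 0,"ry": 0,"rz": -0.175,"tx": 24,"ty": -382,"tz": 19,"jaw": 50}
    - {"rx": 0,"ry": 0,"rz": -0.175,"tx": 24,"ty": -382,"tz": 19,"jaw": 50}
    - {"rx": 0,"ry": 0,"rz": -0.175,"tx": 24,"ty": -382,"tz": 19,"jaw": 50}
    - {"rx": 0,"ry": 0,"rz": -0.175,"tx": 24,"ty": -382,"tz": 19,"jaw": 50}
    - {"rx": 0,"ry": 0,"rz": -0.175,"tx": 24,"ty": -382,"tz": 19,"jaw": 50}
    - {"rx": 0,"ry": 0,"rz": -0.175,"tx": 24,"ty": -382,"tz": 19,"jaw": 50}
    - {"rx": 0,"ry": 0,"rz": -0.175,"tx": 24,"ty": -382,"tz": 19,"jaw": 50}

```text
t: 5.62
tool_pos: [0.5127, -0.0622, 0.3785]
tool_rot: [1.098, -2.942, -0.001]
wrist_force: [-0.2, 0.3, -0.3]
finger_gap: 0.0499
grip_force: 0.0
```

```bash
python3 - <<'E'
from h import *
print(tool()[0],telemetry.get_obs()['t'])
for c in ['wrist','side']:
  s=viewer.snapshot(c)
  print(c,s['xyz'])
  if c=='wrist': save(s,'w1.png'); P=cloud(s)
  for t in ['clamp_tip','clamp_hinge','holder_grip','tare_key_top','timer_key_top','index','pointer'][:5 if c=='wrist' else 7]:
    print(t,[(np.round(d['point'],4).tolist(),round(d['p'],2)) for d in finder.landmark_of(c,t)[:2]])
mv([(.5146,-.0596,.38,131.5),(.5146,-.0596,.28,131.5)])
E
```

```text
[ 0.51271323 -0.06222635  0.37850332] 5.6167
wrist [ 0.4523701  -0.11443113  0.52103144]
clamp_tip [([0.5049, -0.0635, 0.2979], 0.86), ([0.4741, 0.1028, 0.0496], 0.2)]
clamp_hinge [([0.5838, 0.0049, 0.3002], 0.57)]
holder_grip [([0.6093, -0.0911, 0.2522], 0.93), ([0.576, 0.1415, 0.0208], 0.33)]
tare_key_top [([0.4809, 0.1922, 0.0535], 0.65)]
timer_key_top [([0.4756, 0.1027, 0.0499], 0.89), ([0.4999, -0.0333, 0.0155], 0.47)]
side [ 0.95952965 -0.43718828  1.16267936]
clamp_tip [([0.5081, -0.0623, 0.2955], 0.66)]
clamp_hinge [([0.6692, 0.0041, 0.2538], 0.66), ([0.5805, 0.0027, 0.3042], 0.5)]
holder_grip [([0.5091, -0.068, 0.2968], 0.18)]
tare_key_top [([0.4804, 0.1914, 0.0515], 0.56), ([0.4576, 0.389, 0.002], 0.35)]
timer_key_top []
index [([0.6179, -0.0011, -0.0036], 0.67), ([0.5798, 0.001, 0.3], 0.51)]
pointer [([0.6687, 0.0073, 0.2543], 0.81), ([0.6723, -0.3407, -0.0035], 0.68)]
[-1.5 -2.5 -0.2] [-0.     0.    -0.005]
[-1.5 -2.5 99.8] [-0.     0.    -0.005]
```

View pics/w1.png

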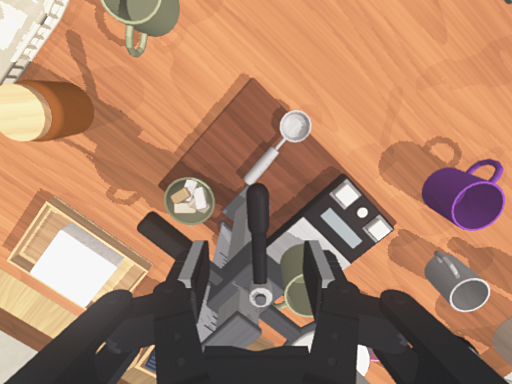

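send_rows:
  motion:
    - {"rx": 0,"ry": 0,"rz": 0,"tx": -1.5,"ty": -2,"tz": 40,"jaw": 50}
    - {"rx": 0,"ry": 0,"rz": 0,"tx": -1.5,"ty": -2,"tz": 70,"jaw": 50}
    - {"rx": 0,"ry": 0,"rz": 0,"tx": -1.5,"ty": -2,"tz": 99,"jaw": 50}
    - {"rx": 0,"ry": 0,"rz": 0,"tx": -1.5,"ty": -2,"tz": 99,"jaw": 28}
    - {"rx": 0,"ry": 0,"rz": 0,"tx": -1.5,"ty": -2,"tz": 99,"jaw": 28}
    - {"rx": 0,"ry": 0,"rz": 0,"tx": -1.5,"ty": -2,"tz": 99,"jaw": 28}

```text
t: 6.82
tool_pos: [0.5154, -0.0597, 0.2826]
tool_rot: [-1.105, 2.939, -0.003]
wrist_force: [-0.0, 0.0, 0.6]
finger_gap: 0.028
grip_force: 0.0
```

```bash
python3 - <<'E'
from h import *
print(tool()[0],telemetry.get_obs()['t'],telemetry.get_obs()['finger_gap'])
h=np.array([.582,.002]);L=[]
for k in range(0,13):
    a=221.5-k*6.7+(0)
    L.append((*(h+.09*np.array([np.cos(np.radians(a)),np.sin(np.radians(a))])),.28,a-90))
mv(L)
E
```

```text
[ 0.51537575 -0.05974197  0.28264229] 6.8167 0.027981225965450326
[-0.8  2.1  2.6] [-0.002  0.001 -0.005]
[-1.4 12.6  2.6] [-0.002  0.002  0.112]
[-3.1 23.   2.6] [-0.002  0.002  0.229]
[-6.1 33.1  2.6] [-0.002  0.002  0.346]
[-10.3  42.7   2.6] [-0.002  0.002  0.463]
[-15.5  51.9   2.5] [-0.002  0.002  0.58 ]
[-21.8  60.3   2.5] [-0.002  0.002  0.697]
[-29.   68.    2.5] [-0.002  0.002  0.813]
[-37.   74.7   2.5] [-0.001  0.002  0.93 ]
[-45.8  80.5   2.5] [-1.000e-03  3.000e-03  1.047e+00]
[-55.2  85.2   2.5] [-1.000e-03  3.000e-03  1.164e+00]
[-65.1  88.8   2.5] [-1.000e-03  3.000e-03  1.281e+00]
[-75.3  91.2   2.5] [-1.000e-03  3.000e-03  1.398e+00]
```

send_rows:
  motion:
    - {"rx": 0,"ry": 0,"rz": 0.112,"tx": -1.4,"ty": 12.6,"tz": 2.5,"jaw": 28}
    - {"rx": 0,"ry": 0,"rz": 0.229,"tx": -3,"ty": 23,"tz": 2.5,"jaw": 28}
    - {"rx": 0,"ry": 0,"rz": 0.346,"tx": -6,"ty": 33,"tz": 2.5,"jaw": 28}
    - {"rx": 0,"ry": 0,"rz": 0.463,"tx": -10.3,"ty": 42.7,"tz": 2.5,"jaw": 28}
    - {"rx": 0,"ry": 0,"rz": 0.58,"tx": -15.5,"ty": 52,"tz": 2.5,"jaw": 28}
    - {"rx": 0,"ry": 0,"rz": 0.697,"tx": -21.8,"ty": 60.3,"tz": 2.5,"jaw": 28}
    - {"rx": 0,"ry": 0,"rz": 0.813,"tx": -29,"ty": 68,"tz": 2.5,"jaw": 28}
    - {"rx": 0,"ry": 0,"rz": 0.93,"tx": -37,"ty": 74.7,"tz": 2.5,"jaw": 28}
    - {"rx": 0,"ry": 0,"rz": 1.047,"tx": -45.8,"ty": 80.5,"tz": 2.5,"jaw": 28}
    - {"rx": 0,"ry": 0,"rz": 1.164,"tx": -55.2,"ty": 85.2,"tz": 2.5,"jaw": 28}
    - {"rx": 0,"ry": 0,"rz": 1.281,"tx": -65,"ty": 88.8,"tz": 2.5,"jaw": 28}
    - {"rx": 0,"ry": 0,"rz": 1.32,"tx": -68,"ty": 89.7,"tz": 2.5,"jaw": 28}

```text
t: 7.82
tool_pos: [0.5084, 0.0527, 0.282]
tool_rot: [0.933, 2.993, -0.001]
wrist_force: [-3.1, -6.6, 0.7]
finger_gap: 0.0281
grip_force: 3.8
```

```bash
python3 - <<'E'
from h import *
o=telemetry.get_obs();print(tool()[0],o['t'],o['wrist_force'])
for c in ['wrist','side','wrist']:
  s=viewer.snapshot(c)
  for t in ['clamp_tip','clamp_hinge']:
    print(c,t,[(np.round(d['point'],4).tolist(),round(d['p'],2)) for d in finder.landmark_of(c,t)[:2]])
E
```

```text
[0.50839294 0.05270881 0.28195359] 7.8167 [-3.06488189 -6.61400035  0.72289505]
wrist clamp_tip [([0.4967, 0.0573, 0.3013], 0.71)]
wrist clamp_hinge [([0.6186, 0.1422, 0.0496], 0.44)]
side clamp_tip [([0.4985, 0.056, 0.2965], 0.64)]
side clamp_hinge [([0.5797, 0.0044, 0.3006], 0.7)]
wrist clamp_tip [([0.499, 0.0556, 0.2969], 0.66)]
wrist clamp_hinge []
```

```bash
python3 - <<'E'
from h import *
print(np.round(telemetry.get_obs()['qpos'],2))
mv([(.508,.0527,.38,57),(.61,-.0935,.36,-3),(.61,-.0935,.2325,-3)])
E
```

```text
[-0.07  0.03  1.64  0.    1.47 -1.04]
[  -1.3    0.7 -101.5] [ 0.001  0.    -0.025]
[-168.1  -62.3  -81.5] [ 1.000e-03 -0.000e+00  1.022e+00]
[-168.1  -62.4   46. ] [ 1.000e-03 -0.000e+00  1.022e+00]
```

send_rows:
  motion:
    - {"rx": 0,"ry": 0,"rz": 0,"tx": 0,"ty": -3,"tz": 0,"jaw": 50}
    - {"rx": 0,"ry": 0,"rz": 0,"tx": 0,"ty": -3,"tz": 0,"jaw": 50}
    - {"rx": 0,"ry": 0,"rz": 0,"tx": 0,"ty": -3,"tz": -40,"jaw": 50}
    - {"rx": 0,"ry": 0,"rz": 0,"tx": 0,"ty": -3,"tz": -80,"jaw": 50}
    - {"rx": 0,"ry": 0,"rz": 1.022,"tx": -168,"ty": -62,"tz": -81.5,"jaw": 50}
    - {"rx": 0,"ry": 0,"rz": 1.022,"tx": -168,"ty": -62,"tz": -81.5,"jaw": 50}
    - {"rx": 0,"ry": 0,"rz": 1.022,"tx": -168,"ty": -62,"tz": -81.5,"jaw": 50}
    - {"rx": 0,"ry": 0,"rz": 1.022,"tx": -168,"ty": -62,"tz": -81.5,"jaw": 50}
    - {"rx": 0,"ry": 0,"rz": 1.022,"tx": -168,"ty": -62,"tz": -81.5,"jaw": 50}
    - {"rx": 0,"ry": 0,"rz": 1.022,"tx": -168,"ty": -62,"tz": -81.5,"jaw": 50}
    - {"rx": 0,"ry": 0,"rz": 1.022,"tx": -168,"ty": -62,"tz": -81.5,"jaw": 50}
    - {"rx": 0,"ry": 0,"rz": 1.022,"tx": -168,"ty": -62,"tz": -81.5,"jaw": 50}

```text
t: 9.27
tool_pos: [0.6101, -0.0938, 0.3589]
tool_rot: [-2.261, -2.179, 0.0]
wrist_force: [0.5, -0.8, 1.0]
finger_gap: 0.0501
grip_force: 0.0
```

```bash
python3 - <<'E'
from h import *
print(tool()[0],telemetry.get_obs()['t'])
for c in ['wrist','side']*3:
  s=viewer.snapshot(c)
  if c=='wrist': save(s,'w2.png')
  for t in ['holder_grip','clamp_tip'] if c=='wrist' else ['index','pointer','holder_grip']:
    print(c,t,[(np.round(d['point'],4).tolist(),round(d['p'],2)) for d in finder.landmark_of(c,t)[:1]])
mv([(.61,-.0935,.36,-3),(.61,-.0935,.2325,-3)])
E
```

```text
[ 0.61010046 -0.09380114  0.35889599] 9.2667
wrist holder_grip [([0.6111, -0.0935, 0.2533], 0.65)]
wrist clamp_tip []
side index [([0.6605, -0.0015, 0.1992], 0.38)]
side pointer [([0.6692, 0.0041, 0.2545], 0.88)]
side holder_grip [([0.6116, -0.0928, 0.251], 0.84)]
wrist holder_grip [([0.6093, -0.092, 0.2529], 0.9)]
wrist clamp_tip []
side index [([0.6617, 0.0022, 0.1992], 0.56)]
side pointer [([0.6687, 0.0061, 0.2535], 0.88)]
side holder_grip [([0.6127, -0.0925, 0.2504], 0.65)]
wrist holder_grip [([0.498, -0.0314, 0.0137], 0.34)]
wrist clamp_tip []
side index [([0.6635, -0.0012, 0.1971], 0.55)]
side pointer [([0.6736, 0.0076, 0.2525], 0.73)]
side holder_grip [([0.6109, -0.0922, 0.2516], 0.93)]
[-0.2  0.1 -0.2] [0.    0.    0.023]
[ -0.2   0.  127.3] [0.    0.    0.023]
```

View pics/w2.png

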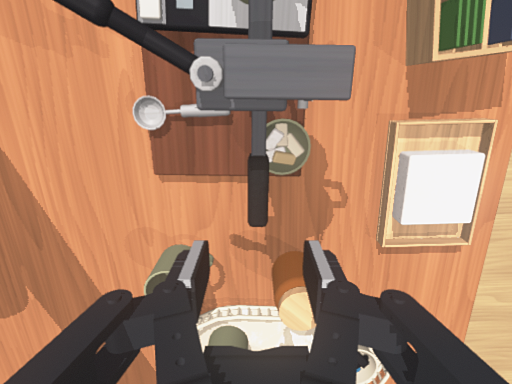

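send_rows:
  motion:
    - {"rx": 0,"ry": 0,"rz": 0.02,"tx": 0,"ty": 0,"tz": 40,"jaw": 50}
    - {"rx": 0,"ry": 0,"rz": 0.02,"tx": 0,"ty": 0,"tz": 80,"jaw": 50}
    - {"rx": 0,"ry": 0,"rz": 0.02,"tx": 0,"ty": 0,"tz": 110,"jaw": 50}
    - {"rx": 0,"ry": 0,"rz": 0.02,"tx": 0,"ty": 0,"tz": 127,"jaw": 50}
    - {"rx": 0,"ry": 0,"rz": 0.02,"tx": 0,"ty": 0,"tz": 127,"jaw": 50}
    - {"rx": 0,"ry": 0,"rz": 0.02,"tx": 0,"ty": 0,"tz": 127,"jaw": 10}
    - {"rx": 0,"ry": 0,"rz": 0.02,"tx": 0,"ty": 0,"tz": 127,"jaw": 10}
    - {"rx": 0,"ry": 0,"rz": 0.02,"tx": 0,"ty": 0,"tz": 127,"jaw": 10}
    - {"rx": 0,"ry": 0,"rz": 0.02,"tx": 0,"ty": 0,"tz": 127,"jaw": 10}
    - {"rx": 0,"ry": 0,"rz": 0.02,"tx": 0,"ty": 0,"tz": 127,"jaw": 10}
  grip_force: 40

```text
t: 11.15
tool_pos: [0.6115, -0.0937, 0.2355]
tool_rot: [2.272, 2.163, 0.004]
wrist_force: [1.3, -0.6, 3.5]
finger_gap: 0.0175
grip_force: 43.3
```

send_rows:
  motion:
    - {"rx": 0,"ry": 0,"rz": 0,"tx": 0,"ty": 0,"tz": 8,"jaw": 10}
    - {"rx": 0,"ry": 0,"rz": 0,"tx": 0,"ty": 0,"tz": 18,"jaw": 10}
    - {"rx": 0,"ry": 0,"rz": 0,"tx": 0,"ty": 0,"tz": 28,"jaw": 10}
    - {"rx": 0,"ry": 0,"rz": 0,"tx": 0,"ty": 0,"tz": 38,"jaw": 10}
    - {"rx": 0,"ry": 0,"rz": 0,"tx": 0,"ty": 0,"tz": 45,"jaw": 10}
    - {"rx": 0,"ry": 0,"rz": 0,"tx": 0,"ty": 0,"tz": 50,"jaw": 10}
    - {"rx": 0,"ry": 0,"rz": 0,"tx": 0,"ty": 0,"tz": 53,"jaw": 10}
    - {"rx": 0,"ry": 0,"rz": 0,"tx": 0,"ty": 0,"tz": 53,"jaw": 10}
    - {"rx": 0,"ry": 0,"rz": 0,"tx": 0,"ty": 0,"tz": 53,"jaw": 10}

```text
t: 11.9
tool_pos: [0.6115, -0.0937, 0.1789]
tool_rot: [2.274, 2.163, 0.003]
wrist_force: [6.8, -1.7, -2.1]
finger_gap: 0.0175
grip_force: 42.7
```

```bash
python3 - <<'E'
from h import *
o=telemetry.get_obs();print(tool()[0],o['t'],o['wrist_force'])
A={'index':[],'pointer':[],'holder_grip':[],'clamp_tip':[],'clamp_hinge':[]}
for i in range(6):
  s=viewer.snapshot('side')
  for t in A:
    d=finder.landmark_of('side',t)[:1]
    if d: A[t].append(np.round(d[0]['point'],4))
for t in A: print(t,np.median(A[t],0),[a[2] for a in A[t]])
save(s,'s3.png')
cr=s['frame'][165:270,215:345];cv2.imwrite('pics/d.png',cv2.resize(cr,None,fx=5.7,fy=5.7,interpolation=cv2.INTER_CUBIC)[:,:,::-1])
E
```

```text
[ 0.61150408 -0.09369885  0.17894012] 11.9 [ 6.7813172  -1.69716917 -2.10123479]
index [6.634e-01 5.000e-04 1.997e-01] [np.float64(0.2006), np.float64(0.1976), np.float64(0.1997), np.float64(0.1934), np.float64(0.246)]
pointer [0.6708  0.0055  0.19655] [np.float64(0.1972), np.float64(0.1964), np.float64(0.1926), np.float64(0.1976), np.float64(0.1952), np.float64(0.1967)]
holder_grip [ 0.61125 -0.09335  0.19485] [np.float64(0.1954), np.float64(0.1966), np.float64(0.1943), np.float64(0.1924), np.float64(0.1938), np.float64(0.1954)]
clamp_tip [0.6646  0.00315 0.19785] [np.float64(0.1987), np.float64(0.197)]
clamp_hinge [0.581  0.0016 0.2438] [np.float64(0.2436), np.float64(0.2448), np.float64(0.2438), np.float64(0.2438), np.float64(0.2444), np.float64(0.2423)]
```

View pics/d.png

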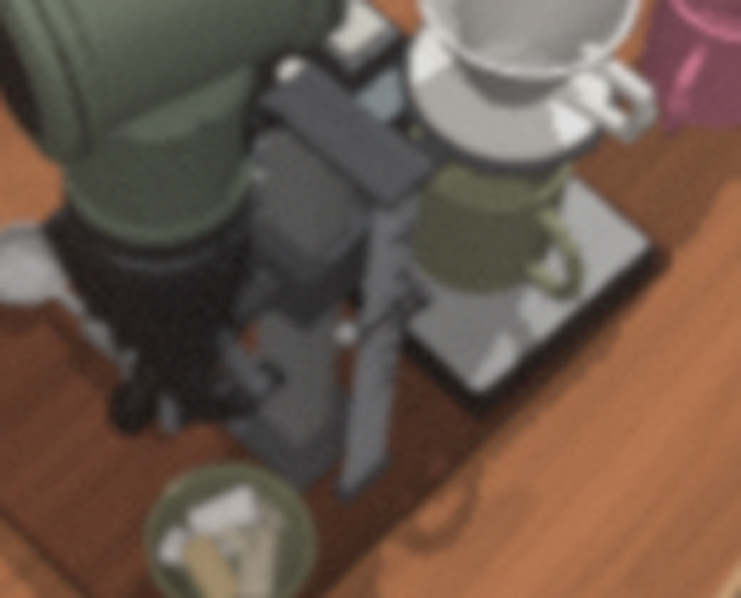

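send_rows:
  motion:
    - {"rx": 0,"ry": 0,"rz": 0,"tx": 0,"ty": 0,"tz": -1.5,"jaw": 10}
    - {"rx": 0,"ry": 0,"rz": 0,"tx": 0,"ty": 0,"tz": -3,"jaw": 10}
    - {"rx": 0,"ry": 0,"rz": 0,"tx": 0,"ty": 0,"tz": -3,"jaw": 10}
    - {"rx": 0,"ry": 0,"rz": 0,"tx": 0,"ty": 0,"tz": -3,"jaw": 10}

```text
t: 14.03
tool_pos: [0.6114, -0.0937, 0.1795]
tool_rot: [2.275, 2.164, 0.003]
wrist_force: [10.8, -1.8, -9.9]
finger_gap: 0.0174
grip_force: 41.6
```

send_rows:
  motion:
    - {"rx": 0,"ry": 0,"rz": 0,"tx": 0,"ty": 0,"tz": -1,"jaw": 10}
    - {"rx": 0,"ry": 0,"rz": 0,"tx": 0,"ty": 0,"tz": -2.2,"jaw": 10}
    - {"rx": 0,"ry": 0,"rz": 0,"tx": 0,"ty": 0,"tz": -2.2,"jaw": 10}
    - {"rx": 0,"ry": 0,"rz": 0,"tx": 0,"ty": 0,"tz": -2.2,"jaw": 10}

```text
t: 14.37
tool_pos: [0.6115, -0.0937, 0.1813]
tool_rot: [2.275, 2.164, 0.003]
wrist_force: [12.7, -2.3, -11.6]
finger_gap: 0.0176
grip_force: 41.3
```

send_rows:
  motion:
    - {"rx": 0,"ry": 0,"rz": 0,"tx": 0,"ty": 0,"tz": 3.5,"jaw": 10}
    - {"rx": 0,"ry": 0,"rz": 0,"tx": 0,"ty": 0,"tz": 3.5,"jaw": 10}
    - {"rx": 0,"ry": 0,"rz": 0,"tx": 0,"ty": 0,"tz": 3.5,"jaw": 10}

```text
t: 14.62
tool_pos: [0.6115, -0.0937, 0.1799]
tool_rot: [2.274, 2.163, 0.003]
wrist_force: [8.1, -2.0, -4.0]
finger_gap: 0.0169
grip_force: 42.5
```

```bash
python3 - <<'E'
from h import *
o=telemetry.get_obs();print(tool()[0],o['t'],o['wrist_force'])
A={'index':[],'pointer':[],'holder_grip':[],'clamp_hinge':[]}
for i in range(5):
  s=viewer.snapshot('side')
  for t in A:
    d=finder.landmark_of('side',t)[:1]
    if d: A[t].append(np.round(d[0]['point'],4))
for t in A: print(t,np.median(A[t],0),[float(a[2]) for a in A[t]])
E
```

```text
[ 0.61147948 -0.09369295  0.17990604] 14.6167 [ 8.07508503 -1.9677363  -3.96521251]
index [6.629e-01 4.000e-04 1.985e-01] [0.1997, 0.1972, 0.197, 0.1985, 0.1986]
pointer [0.6702 0.0057 0.1986] [0.1984, 0.1996, 0.2001, 0.1983, 0.1986]
holder_grip [ 0.6126  -0.09235  0.1965 ] [0.1924, 0.198, 0.1953, 0.1977]
clamp_hinge [5.806e-01 2.000e-04 2.455e-01] [0.2468, 0.2455, 0.2458, 0.2435, -0.0018]
```

```bash
python3 - <<'E'
from h import *
mv([(.6115,-.0937,.375,-3),(.5075,.051,.36,57),(.5075,.051,.228,57)])
E
```

```text
[-1.000e-01  7.000e-01 -1.951e+02] [0.003 0.001 0.002]
[ 139.2 -110.5 -180.5] [ 0.003  0.002 -1.045]
[ 139.3 -110.9  -48.5] [ 0.003  0.002 -1.045]
```

send_rows:
  motion:
    - {"rx": 0,"ry": 0,"rz": 0,"tx": 0,"ty": 0,"tz": 0,"jaw": 50}
    - {"rx": 0,"ry": 0,"rz": 0,"tx": 0,"ty": 0,"tz": 0,"jaw": 50}
    - {"rx": 0,"ry": 0,"rz": 0,"tx": 0,"ty": 0,"tz": 0,"jaw": 50}
    - {"rx": 0,"ry": 0,"rz": 0,"tx": 0,"ty": 0,"tz": -40,"jaw": 50}
    - {"rx": 0,"ry": 0,"rz": 0,"tx": 0,"ty": 0,"tz": -80,"jaw": 50}
    - {"rx": 0,"ry": 0,"rz": 0,"tx": 0,"ty": 0,"tz": -120,"jaw": 50}
    - {"rx": 0,"ry": 0,"rz": 0,"tx": 0,"ty": 0,"tz": -160,"jaw": 50}
    - {"rx": 0,"ry": 0,"rz": 0,"tx": 0,"ty": 0,"tz": -195,"jaw": 50}
    - {"rx": 0,"ry": 0,"rz": 0,"tx": 0,"ty": 0,"tz": -195,"jaw": 50}

```text
t: 16.62
tool_pos: [0.6126, -0.0939, 0.3868]
tool_rot: [2.266, 2.155, 0.013]
wrist_force: [0.3, 0.6, 1.9]
finger_gap: 0.05
grip_force: 0.0
```

```bash
python3 - <<'E'
from h import *
o=telemetry.get_obs();print(tool()[0],o['t'],o['wrist_force'])
A={'index':[],'pointer':[],'holder_grip':[],'clamp_hinge':[]}
for i in range(5):
  s=viewer.snapshot('side')
  for t in A:
    d=finder.landmark_of('side',t)[:1]
    if d: A[t].append(np.round(d[0]['point'],4))
for t in A: print(t,np.median(A[t],0),[float(a[2]) for a in A[t]])
mv([(.5075,.051,.36,57),(.5075,.051,.228,57)])
E
```

```text
[ 0.61260448 -0.09394695  0.38679013] 16.6167 [0.28933648 0.59555347 1.91121096]
index [6.624e-01 2.000e-04 1.985e-01] [0.1998, 0.1994, 0.1985, 0.1978, 0.1984]
pointer [0.6687 0.0077 0.1982] [0.1982, 0.2009, 0.1966, 0.1996, 0.1982]
holder_grip [ 0.6115 -0.0933  0.1947] [0.1945, 0.1965, 0.1951, 0.1947, 0.194]
clamp_hinge [ 0.4975 -0.0325  0.0146] [0.0146]
[ 138.9 -109.5   16.5] [ 0.    -0.    -1.045]
[ 138.9 -109.5  148.5] [ 0.    -0.    -1.045]
```

send_rows:
  motion:
    - {"rx": 0,"ry": 0,"rz": -1.045,"tx": 139,"ty": -109.5,"tz": 16,"jaw": 50}
    - {"rx": 0,"ry": 0,"rz": -1.045,"tx": 139,"ty": -109.5,"tz": 16,"jaw": 50}
    - {"rx": 0,"ry": 0,"rz": -1.045,"tx": 139,"ty": -109.5,"tz": 16,"jaw": 50}
    - {"rx": 0,"ry": 0,"rz": -1.045,"tx": 139,"ty": -109.5,"tz": 16,"jaw": 50}
    - {"rx": 0,"ry": 0,"rz": -1.045,"tx": 139,"ty": -109.5,"tz": 16,"jaw": 50}
    - {"rx": 0,"ry": 0,"rz": -1.045,"tx": 139,"ty": -109.5,"tz": 16,"jaw": 50}
    - {"rx": 0,"ry": 0,"rz": -1.045,"tx": 139,"ty": -109.5,"tz": 16,"jaw": 50}
    - {"rx": 0,"ry": 0,"rz": -1.045,"tx": 139,"ty": -109.5,"tz": 16,"jaw": 50}
    - {"rx": 0,"ry": 0,"rz": -1.045,"tx": 139,"ty": -109.5,"tz": 16,"jaw": 50}
    - {"rx": 0,"ry": 0,"rz": -1.045,"tx": 139,"ty": -109.5,"tz": 16,"jaw": 50}

```text
t: 18.7
tool_pos: [0.5075, 0.0512, 0.3606]
tool_rot: [0.89, 3.012, 0.0]
wrist_force: [-0.3, -0.3, -0.0]
finger_gap: 0.0499
grip_force: 0.0
```

```bash
python3 - <<'E'
from h import *
o=telemetry.get_obs();print(tool()[0],o['t'])
for c in ['wrist','side']*2:
  s=viewer.snapshot(c)
  for t in ['clamp_tip','clamp_hinge']:
    print(c,t,[(np.round(d['point'],4).tolist(),round(d['p'],2)) for d in finder.landmark_of(c,t)[:2]])
mv([(.5075,.051,.36,57),(.5075,.051,.228,57)])
E
```

```text
[0.50745912 0.05115719 0.36063321] 18.7
wrist clamp_tip [([0.499, 0.0545, 0.2428], 0.57)]
wrist clamp_hinge [([0.5853, 0.0051, 0.2422], 0.63)]
side clamp_tip [([0.5806, 0.003, 0.2442], 0.68), ([0.4996, 0.0554, 0.2448], 0.57)]
side clamp_hinge [([0.5821, 0.0017, 0.2444], 0.75)]
wrist clamp_tip [([0.4952, 0.0551, 0.2432], 0.61)]
wrist clamp_hinge [([0.5854, 0.0054, 0.2432], 0.97)]
side clamp_tip [([0.4976, 0.0534, 0.2392], 0.75)]
side clamp_hinge [([0.5811, 0.0033, 0.2452], 0.72), ([0.4774, 0.1069, 0.0536], 0.36)]
[ 0.  -0.   0.4] [-0. -0.  0.]
[  0.   -0.  132.4] [-0. -0.  0.]
```

send_rows:
  motion:
    - {"rx": 0,"ry": 0,"rz": 0,"tx": 0,"ty": 0,"tz": 40,"jaw": 50}
    - {"rx": 0,"ry": 0,"rz": 0,"tx": 0,"ty": 0,"tz": 80,"jaw": 50}
    - {"rx": 0,"ry": 0,"rz": 0,"tx": 0,"ty": 0,"tz": 110,"jaw": 50}
    - {"rx": 0,"ry": 0,"rz": 0,"tx": 0,"ty": 0,"tz": 131,"jaw": 50}
    - {"rx": 0,"ry": 0,"rz": 0,"tx": 0,"ty": 0,"tz": 131,"jaw": 28}
    - {"rx": 0,"ry": 0,"rz": 0,"tx": 0,"ty": 0,"tz": 131,"jaw": 28}
    - {"rx": 0,"ry": 0,"rz": 0,"tx": 0,"ty": 0,"tz": 131,"jaw": 28}

```text
t: 19.88
tool_pos: [0.5088, 0.051, 0.2313]
tool_rot: [0.891, 3.009, 0.001]
wrist_force: [0.1, -0.5, -0.2]
finger_gap: 0.0276
grip_force: 0.0
```

```bash
python3 - <<'E'
from h import *
o=telemetry.get_obs();print(tool()[0],o['t'],o['finger_gap'],o['wrist_force'])
h=np.array([.582,.0025]);L=[]
for k in list(range(1,12))+[12,12.4]:
    a=147+k*6.7
    L.append((*(h+.09*np.array([np.cos(np.radians(a)),np.sin(np.radians(a))])),.229,a-90))
mv(L)
E
```

```text
[0.50879435 0.05096332 0.23129988] 19.8833 0.027627390773268392 [ 0.10350211 -0.48174536 -0.19954091]
[  1.6 -11.3   2.3] [ 0.001  0.003 -0.117]
[ -0.2 -21.6   2.3] [ 0.001  0.003 -0.234]
[ -3.3 -31.7   2.3] [ 0.001  0.003 -0.351]
[ -7.4 -41.4   2.3] [ 0.001  0.003 -0.468]
[-12.7 -50.5   2.3] [ 0.001  0.003 -0.584]
[-19.  -58.9   2.3] [ 0.     0.003 -0.701]
[-26.3 -66.5   2.3] [ 0.     0.003 -0.818]
[-34.4 -73.2   2.3] [ 0.     0.003 -0.935]
[-43.2 -79.    2.3] [-0.     0.003 -1.052]
[-52.6 -83.6   2.3] [-0.     0.003 -1.169]
[-62.5 -87.2   2.3] [-0.     0.003 -1.286]
[-72.8 -89.5   2.4] [-1.000e-03  3.000e-03 -1.403e+00]
[-76.9 -90.1   2.4] [-1.00e-03  3.00e-03 -1.45e+00]
```

send_rows:
  motion:
    - {"rx": 0,"ry": 0,"rz": -0.117,"tx": 1,"ty": -11.3,"tz": 0,"jaw": 28}
    - {"rx": 0,"ry": 0,"rz": -0.234,"tx": -0.5,"ty": -21.6,"tz": 0,"jaw": 28}
    - {"rx": 0,"ry": 0,"rz": -0.351,"tx": -3.5,"ty": -31.7,"tz": 0,"jaw": 28}
    - {"rx": 0,"ry": 0,"rz": -0.468,"tx": -7.5,"ty": -41.4,"tz": 0,"jaw": 28}
    - {"rx": 0,"ry": 0,"rz": -0.584,"tx": -13,"ty": -50.5,"tz": 0,"jaw": 28}
    - {"rx": 0,"ry": 0,"rz": -0.701,"tx": -19,"ty": -59,"tz": 0,"jaw": 28}
    - {"rx": 0,"ry": 0,"rz": -0.818,"tx": -26,"ty": -66.5,"tz": 0,"jaw": 28}
    - {"rx": 0,"ry": 0,"rz": -0.935,"tx": -34,"ty": -73,"tz": 0,"jaw": 28}
    - {"rx": 0,"ry": 0,"rz": -1.052,"tx": -43,"ty": -79,"tz": 0,"jaw": 28}
    - {"rx": 0,"ry": 0,"rz": -1.169,"tx": -52.6,"ty": -83.6,"tz": 0,"jaw": 28}
    - {"rx": 0,"ry": 0,"rz": -1.286,"tx": -62.5,"ty": -87,"tz": 0,"jaw": 28}
    - {"rx": 0,"ry": 0,"rz": -1.34,"tx": -67,"ty": -88.5,"tz": 0,"jaw": 28}

```text
t: 20.88
tool_pos: [0.5162, -0.0594, 0.2323]
tool_rot: [-1.177, 2.911, 0.001]
wrist_force: [-3.8, 4.3, 1.8]
finger_gap: 0.0284
grip_force: 2.9
```

```bash
python3 - <<'E'
from h import *
o=telemetry.get_obs();print(tool()[0],o['t'],o['wrist_force'])
for c in ['wrist','side']*3:
  s=viewer.snapshot(c)
  for t in ['clamp_tip','pointer','index'][:1 if c=='wrist' else 3]:
    print(c,t,[(np.round(d['point'],4).tolist(),round(d['p'],2)) for d in finder.landmark_of(c,t)[:2]])
E
```

```text
[ 0.51618772 -0.0594345   0.23229221] 20.8833 [-3.81616265  4.2942613   1.80771192]
wrist clamp_tip [([0.5038, -0.0603, 0.2405], 0.79)]
side clamp_tip [([0.5073, -0.0631, 0.2411], 0.57)]
side pointer [([0.6682, 0.0034, 0.1974], 0.9)]
side index [([0.663, -0.0008, 0.1988], 0.6)]
wrist clamp_tip [([0.5073, -0.0626, 0.2435], 0.85)]
side clamp_tip [([0.5077, -0.0627, 0.2416], 0.54)]
side pointer [([0.6729, 0.0064, 0.1963], 0.72)]
side index [([0.6634, -0.0005, 0.1983], 0.63)]
wrist clamp_tip [([0.5059, -0.0611, 0.2407], 0.79), ([0.485, 0.1904, 0.0497], 0.65)]
side clamp_tip [([0.5087, -0.0604, 0.2419], 0.76)]
side pointer [([0.4792, 0.1925, 0.052], 0.48)]
side index [([0.6626, 0.0027, 0.1985], 0.38), ([0.6716, -0.3395, -0.0039], 0.15)]
```

send_rows:
  motion:
    - {"rx": 0,"ry": 0,"rz": -0.05,"tx": 0,"ty": -4,"tz": 0,"jaw": 28}
    - {"rx": 0,"ry": 0,"rz": -0.05,"tx": 0,"ty": -7,"tz": 0,"jaw": 28}
    - {"rx": 0,"ry": 0,"rz": -0.05,"tx": 0,"ty": -7,"tz": 0,"jaw": 28}

```text
t: 22.03
tool_pos: [0.5182, -0.0625, 0.2287]
tool_rot: [1.242, -2.882, -0.012]
wrist_force: [-5.9, 6.0, 3.6]
finger_gap: 0.0281
grip_force: 4.4
```

```bash
python3 - <<'E'
from h import *
A={'clamp_tip':[],'clamp_hinge':[],'index':[],'pointer':[]}
for c in ['side','wrist']*4:
  s=viewer.snapshot(c)
  for t in A:
    for d in finder.landmark_of(c,t)[:1]:
      if c=='side' or t[0]=='c':A[t].append(d['point'])
for t in A: print(t,np.median(A[t],0).round(4),len(A[t]))
d=np.median(A['clamp_tip'],0)-[.582,.002,0];print(np.degrees(np.arctan2(d[1],d[0]))%360)
s=viewer.snapshot('wrist');save(s,'w4.png')
E
```

```text
clamp_tip [ 0.5098 -0.0638  0.2416] 8
clamp_hinge [0.5816 0.0022 0.2432] 6
index [0.662  0.001  0.1985] 4
pointer [0.6713 0.0059 0.1978] 4
222.32496038347148
```

View pics/w4.png

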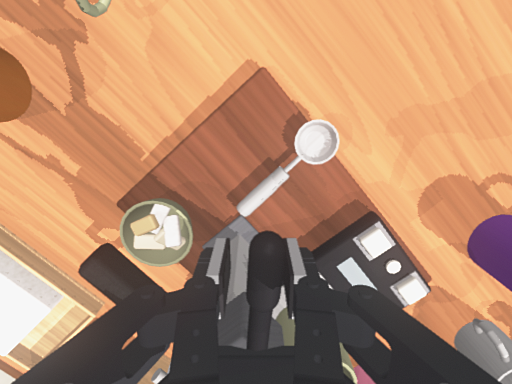

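```bash
python3 - <<'E'
from h import *
p,_=tool();print(p)
mv([(p[0],p[1],.33,136),(.482,.192,.20,85),(.482,.192,.09,85)])
E
```

```text
[ 0.51820123 -0.06243631  0.22876051]
[   0.     0.8 -101.2] [ 0.007 -0.001  0.011]
[-160.1  200.8   30.2] [ 0.007 -0.004  0.901]
[-160.2  200.   140.2] [ 0.007 -0.004  0.901]
```

send_rows:
  motion:
    - {"rx": 0,"ry": 0,"rz": 0,"tx": 0,"ty": 4,"tz": 0,"jaw": 50}
    - {"rx": 0,"ry": 0,"rz": 0,"tx": 0,"ty": 4,"tz": 0,"jaw": 50}
    - {"rx": 0,"ry": 0,"rz": 0,"tx": 0,"ty": 4,"tz": -30,"jaw": 50}
    - {"rx": 0,"ry": 0,"rz": 0,"tx": 0,"ty": 4,"tz": -70,"jaw": 50}
    - {"rx": 0,"ry": 0,"rz": 0,"tx": 0,"ty": 4,"tz": -100,"jaw": 50}
    - {"rx": 0,"ry": 0,"rz": 0.9,"tx": -160,"ty": 200,"tz": -100,"jaw": 0}
    - {"rx": 0,"ry": 0,"rz": 0.9,"tx": -160,"ty": 200,"tz": -100,"jaw": 0}
    - {"rx": 0,"ry": 0,"rz": 0.9,"tx": -160,"ty": 200,"tz": -100,"jaw": 0}
    - {"rx": 0,"ry": 0,"rz": 0.9,"tx": -160,"ty": 200,"tz": -100,"jaw": 0}
    - {"rx": 0,"ry": 0,"rz": 0.9,"tx": -160,"ty": 200,"tz": -100,"jaw": 0}
    - {"rx": 0,"ry": 0,"rz": 0.9,"tx": -160,"ty": 200,"tz": -100,"jaw": 0}
    - {"rx": 0,"ry": 0,"rz": 0.9,"tx": -160,"ty": 200,"tz": -100,"jaw": 0}
  grip_force: 20

```text
t: 25.08
tool_pos: [0.4847, 0.1908, 0.3298]
tool_rot: [-0.026, 3.14, 0.001]
wrist_force: [0.4, 0.1, 0.3]
finger_gap: 0.0001
grip_force: 0.0
```

```bash
python3 - <<'E'
from h import *
o=telemetry.get_obs();print(tool()[0],o['t'])
A={'clamp_tip':[],'clamp_hinge':[],'index':[],'pointer':[],'tare_key_top':[],'timer_key_top':[]}
for c in ['side','wrist']*3:
  s=viewer.snapshot(c)
  for t in A:
    for d in finder.landmark_of(c,t)[:1]:
      if c=='side' or t[0] in 'ct':A[t].append(d['point'])
for t in A: print(t,np.median(A[t],0).round(4),len(A[t]))
mv([(.482,.192,.20,85),(.482,.192,.09,85)])
E
```

```text
[0.48470039 0.19084332 0.32981798] 25.0833
clamp_tip [ 0.5109 -0.0655  0.2401] 3
clamp_hinge [0.5828 0.0024 0.2439] 5
index [6.619e-01 3.000e-04 1.997e-01] 3
pointer [0.6711 0.0072 0.1968] 3
tare_key_top [0.4829 0.1932 0.0493] 5
timer_key_top [0.4753 0.1028 0.0512] 3
[  2.7   3.3 129.5] [0.    0.    0.109]
[  2.7   3.3 239.5] [0.    0.    0.109]
```

send_rows:
  motion:
    - {"rx": 0,"ry": 0,"rz": 0.1,"tx": 2.5,"ty": 2.5,"tz": 120,"jaw": 0}
    - {"rx": 0,"ry": 0,"rz": 0.1,"tx": 2.5,"ty": 2.5,"tz": 120,"jaw": 0}
    - {"rx": 0,"ry": 0,"rz": 0.1,"tx": 2.5,"ty": 2.5,"tz": 120,"jaw": 0}
    - {"rx": 0,"ry": 0,"rz": 0.1,"tx": 2.5,"ty": 2.5,"tz": 160,"jaw": 0}
    - {"rx": 0,"ry": 0,"rz": 0.1,"tx": 2.5,"ty": 2.5,"tz": 200,"jaw": 0}
    - {"rx": 0,"ry": 0,"rz": 0.1,"tx": 2.5,"ty": 2.5,"tz": 235,"jaw": 0}
    - {"rx": 0,"ry": 0,"rz": 0.1,"tx": 2.5,"ty": 2.5,"tz": 255,"jaw": 0}
    - {"rx": 0,"ry": 0,"rz": 0.1,"tx": 2.5,"ty": 2.5,"tz": 265,"jaw": 0}
    - {"rx": 0,"ry": 0,"rz": 0.1,"tx": 2.5,"ty": 2.5,"tz": 265,"jaw": 0}
    - {"rx": 0,"ry": 0,"rz": 0.1,"tx": 2.5,"ty": 2.5,"tz": 265,"jaw": 0}

```text
t: 28.02
tool_pos: [0.4829, 0.1914, 0.065]
tool_rot: [0.123, 3.138, 0.0]
wrist_force: [0.6, 0.4, 0.8]
finger_gap: -0.0
grip_force: 0.0
```

```bash
python3 - <<'E'
from h import *
s=viewer.snapshot('wrist');save(s,'w5.png');print(tool()[0])
E
```

```text
[0.48389037 0.19158885 0.06607391]
```

View pics/w5.png

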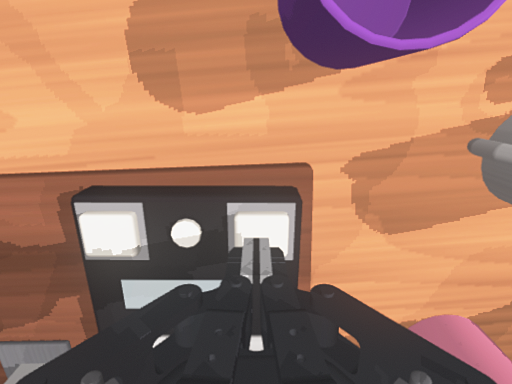

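send_rows:
  motion:
    - {"rx": 0,"ry": 0,"rz": 0,"tx": 1,"ty": 2,"tz": 8,"jaw": 0}
    - {"rx": 0,"ry": 0,"rz": 0,"tx": 1,"ty": 2,"tz": 14,"jaw": 0}
    - {"rx": 0,"ry": 0,"rz": 0,"tx": 1,"ty": 2,"tz": 18,"jaw": 0}
    - {"rx": 0,"ry": 0,"rz": 0,"tx": 1,"ty": 2,"tz": 21,"jaw": 0}
    - {"rx": 0,"ry": 0,"rz": 0,"tx": 1,"ty": 2,"tz": 21,"jaw": 0}
    - {"rx": 0,"ry": 0,"rz": 0,"tx": 1,"ty": 2,"tz": 21,"jaw": 0}

```text
t: 28.57
tool_pos: [0.483, 0.1939, 0.0468]
tool_rot: [0.122, 3.137, 0.001]
wrist_force: [-5.0, -1.2, 19.4]
finger_gap: -0.0
grip_force: 9.5
```

send_rows:
  motion:
    - {"rx": 0,"ry": 0,"rz": 0,"tx": 0,"ty": 0,"tz": -15,"jaw": 0}
    - {"rx": 0,"ry": 0,"rz": 0,"tx": 0,"ty": 0,"tz": -35,"jaw": 0}
    - {"rx": 0,"ry": 0,"rz": 0,"tx": 0,"ty": 0,"tz": -35,"jaw": 0}
    - {"rx": 0,"ry": 0,"rz": 0,"tx": 0,"ty": 0,"tz": -35,"jaw": 0}

```text
t: 28.9
tool_pos: [0.4825, 0.1935, 0.0795]
tool_rot: [0.123, 3.136, 0.001]
wrist_force: [-0.6, -0.9, -0.0]
finger_gap: -0.0001
grip_force: 0.0
```

```bash
python3 - <<'E'
from h import *
o=telemetry.get_obs();print(tool()[0],o['t'])
for c in ['wrist','wrist','top','wrist']:
  s=viewer.snapshot(c)
  for t in ['timer_key_top','tare_key_top']:
    print(c,t,[(np.round(d['point'],4).tolist(),round(d['p'],2)) for d in finder.landmark_of(c,t)[:2]])
mv([(.4745,.1045,.085,85.5),(.4745,.1045,.065,85.5)])
E
```

```text
[0.48253004 0.19352908 0.07953765] 28.9
wrist timer_key_top [([0.4739, 0.1039, 0.0487], 0.95)]
wrist tare_key_top [([0.4836, 0.1943, 0.0473], 0.82)]
wrist timer_key_top [([0.4753, 0.1041, 0.0496], 0.73)]
wrist tare_key_top [([0.4841, 0.1921, 0.0519], 0.56)]
top timer_key_top [([0.4759, 0.1071, 0.0492], 0.64)]
top tare_key_top [([0.6672, 0.0036, 0.1938], 0.67)]
wrist timer_key_top [([0.4773, 0.1061, 0.049], 0.91)]
wrist tare_key_top [([0.4834, 0.1926, 0.0481], 0.64)]
[ -0.1 -89.   -6.7] [-0. -0.  0.]
[ -0.1 -89.   13.3] [-0. -0.  0.]
```

send_rows:
  motion:
    - {"rx": 0,"ry": 0,"rz": 0,"tx": 0,"ty": -30,"tz": -7,"jaw": 0}
    - {"rx": 0,"ry": 0,"rz": 0,"tx": 0,"ty": -60,"tz": -7,"jaw": 0}
    - {"rx": 0,"ry": 0,"rz": 0,"tx": 0,"ty": -89,"tz": -7,"jaw": 0}
    - {"rx": 0,"ry": 0,"rz": 0,"tx": 0,"ty": -89,"tz": -7,"jaw": 0}
    - {"rx": 0,"ry": 0,"rz": 0,"tx": 0,"ty": -89,"tz": 8,"jaw": 0}
    - {"rx": 0,"ry": 0,"rz": 0,"tx": 0,"ty": -89,"tz": 14,"jaw": 0}
    - {"rx": 0,"ry": 0,"rz": 0,"tx": 0,"ty": -89,"tz": 14,"jaw": 0}
    - {"rx": 0,"ry": 0,"rz": 0,"tx": 0,"ty": -89,"tz": 14,"jaw": 0}

```text
t: 30.17
tool_pos: [0.4738, 0.105, 0.064]
tool_rot: [-0.122, -3.138, -0.0]
wrist_force: [-0.2, -0.5, -0.2]
finger_gap: -0.0002
grip_force: 0.0
```

```bash
python3 - <<'E'
from h import *
s=viewer.snapshot('wrist');save(s,'w6.png');print(tool()[0])
E
```

```text
[0.47437428 0.10507973 0.06442566]
```

View pics/w6.png

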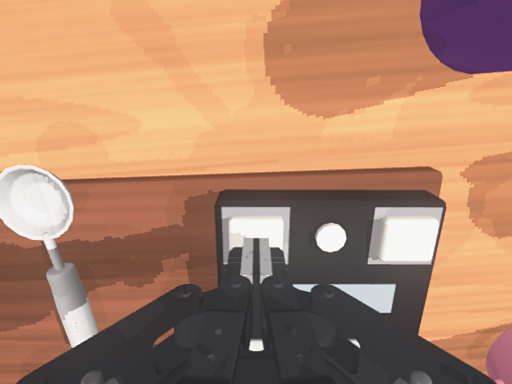

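Fingertips (256,240) are centred on the timer key (230–285, 215–250); the round key at (330,237) is well clear. Pressing.

send_rows:
  motion:
    - {"rx": 0,"ry": 0,"rz": 0,"tx": 0,"ty": 0,"tz": 7,"jaw": 0}
    - {"rx": 0,"ry": 0,"rz": 0,"tx": 0,"ty": 0,"tz": 13,"jaw": 0}
    - {"rx": 0,"ry": 0,"rz": 0,"tx": 0,"ty": 0,"tz": 17,"jaw": 0}
    - {"rx": 0,"ry": 0,"rz": 0,"tx": 0,"ty": 0,"tz": 20,"jaw": 0}
    - {"rx": 0,"ry": 0,"rz": 0,"tx": 0,"ty": 0,"tz": 20,"jaw": 0}
    - {"rx": 0,"ry": 0,"rz": 0,"tx": 0,"ty": 0,"tz": 20,"jaw": 0}

```text
t: 30.72
tool_pos: [0.4751, 0.105, 0.0468]
tool_rot: [0.122, 3.139, 0.0]
wrist_force: [-6.8, 0.8, 20.3]
finger_gap: -0.0
grip_force: 9.5
```

send_rows:
  motion:
    - {"rx": 0,"ry": 0,"rz": 0,"tx": 0,"ty": 0,"tz": -15,"jaw": 0}
    - {"rx": 0,"ry": 0,"rz": 0,"tx": 0,"ty": 0,"tz": -50,"jaw": 0}
    - {"rx": 0,"ry": 0,"rz": 0,"tx": 60,"ty": 0,"tz": -90,"jaw": 0}
    - {"rx": 0,"ry": 0,"rz": 0,"tx": 60,"ty": 0,"tz": -130,"jaw": 0}
    - {"rx": 0,"ry": 0,"rz": 0,"tx": 60,"ty": 0,"tz": -170,"jaw": 0}
    - {"rx": 0,"ry": 0,"rz": 0,"tx": 60,"ty": 0,"tz": -200,"jaw": 0}
    - {"rx": 0,"ry": 0,"rz": 0,"tx": 60,"ty": 0,"tz": -200,"jaw": 0}
    - {"rx": 0,"ry": 0,"rz": 0,"tx": 60,"ty": 0,"tz": -200,"jaw": 0}

```text
t: 31.38
tool_pos: [0.417, 0.1095, 0.2483]
tool_rot: [0.122, 3.13, 0.001]
wrist_force: [-0.4, -0.7, -0.1]
finger_gap: 0.0002
grip_force: 0.0
```

```bash
python3 - <<'E'
from h import *
o=telemetry.get_obs();print(tool()[0],o['t'])
A={'clamp_tip':[],'clamp_hinge':[],'index':[],'pointer':[],'mug':[],'scoop':[],'sugar_bowl':[]}
for c in ['side']*6:
  s=viewer.snapshot(c)
  for t in A:
    for d in finder.landmark_of(c,t)[:1]: A[t].append(d['point'])
for t in A: print(t,np.median(A[t],0).round(4),len(A[t]))
E
```

```text
[0.41702117 0.10952167 0.24826726] 31.3833
clamp_tip [ 0.5097 -0.0655  0.2426] 6
clamp_hinge [0.5796 0.0034 0.2455] 5
index [6.612e-01 2.000e-04 1.986e-01] 6
pointer [0.6706 0.0064 0.199 ] 6
mug [0.6162 0.1981 0.0225] 6
scoop [ 0.4972 -0.0338  0.0154] 6
sugar_bowl [ 0.6492 -0.0894  0.0167] 6
```

```bash
python3 -c "
from h import *
print(hand_in())"
```

```text
the job is handed in; nothing more can be done
None
```

I handed the job in at about 33 s. The lever was opened, the holder lowered to the index line (camera: within about 1 mm) and the lever shut; the tare key, then the timer key, were pressed down to their stops and released, the middle key untouched. The hand-in gave no verdict, and I didn't re-check the mug's position at the end.

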